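Complete the set in the valet tray

ROBOT

A 6-joint arm with a two-finger parallel gripper is mounted at the origin on the work surface. World frame = base frame: x ahead of the robot, y to its left, z up, the work surface at z = 0. Lengths are in mm, angles in degrees, forces in N, time in s.
With the tool pointing down it reaches from about 350 to 850 mm from the base axis. Payload 8.1 kg.
Tool frame: the origin (TCP) lies midway between the tips of the shut fingers; the grasp point (between the pads) lies 19 mm behind it; z points along the fingers, y is the line along which they close (so a half turn about z gives the same grasp; the last joint's range is limited). The gripper opens to 85 mm and grips with 20 to 120 N. Pads are 22 mm wide; open, the fingers measure 114 mm over their backs; the gripper's body (76 mm by 85 mm) begins 54 mm behind the grasp point. The pads swing forward as they close: fully open they stand 13 mm farther back than shut.
Start: joints at [69.19, 7.471, 85.268, -0, 87.261, -4.893], TCP at [164.522, 577.008, 231.292] pointing down, gripper open.
Joint ranges: [-169.43, 169.43], [-51.17, 129.36], [1.28, 143.12], [-76.62, 256.62], [0, 156.53], [-152.29, 152.29]. Speed limits (degrees/s): [136.94, 136.94, 159.86, 180, 180, 180].

INTERFACE

Orientations are given as [roll, pitch, yaw] about the fixed x, y, z axes, in that order (R = Rz(yaw) Ry(pitch) Rx(roll)).
In Python, from bench import sense, snapshot, camera_params, hand_in, masks_of, pinpoint gives the robot as it stands.
- The arm moves only by the tool step_arm, never from a script. Its argument "targets" is a list of rows, each an object with "angular": the turn, a rotation vector about the tool's x, y, z scaled (see below), a list of three; "dp": the shift along the tool's x, y, z scaled (see below), a list of three; "fingers": the closure, from 0 (fully open) to 1 (shut). A call has exactly 8 rows; each row is the pose to reach, as a shift and turn from the pose commanded when the call began, along the tool's axes at that moment, turning the shorter way round; what a row does not reach only later rows make up. The controller multiplies each number of a shift by 0.2 m and each number of a turn by 180 degrees. A row lasts 1/8 s, in which the tool goes at most 62.5 mm and 10.7 degrees, less where a joint would pass 70% of its speed; a pose out of reach is approached as far as the arm can. A call with a number of a shift or a turn outside -1 to 1 is refused whole. A call with a gripper value outside its range is refused whole. The fingers move at their own pace and stop on an object; "newtons" is the grip in N (left out, the last holds). Time passes only in rows, so rows that repeat a pose let the fingers close, or fill a call up. It gives the time, the measured TCP pose, the force, the opening and the grip force at its end, in the units of the state.
- sense(): the state, without advancing time (a new reading comes with each control period).
- snapshot(name): name is "scene" or "top" or "wrist"; returns the picture (384x512x3 uint8, blue, green, red); there is no depth.
- camera_params(name): a dict with "vfov" (degrees; the focal length in pixels is half the picture's height over the tangent of half this angle, whatever the lens; pixels are square), "cx", "cy" (the principal point, pixels), "D" ([k1, k2, p1, p2, k3] as OpenCV has them; the pictures are not rectified), "R" (3x3) and "t" (3): a world point X has camera coordinates R X + t. Camera axes: x right, y down, z forward; pixel columns grow to the right and rows downward; lengths in mm; the calibration is good to about 2 mm. A picture is of the moment at which its call begins: read the wrist's pose just before it. camera_params takes no time and is no camera call; for the wrist camera it gives the pose at the moment of the call.
- hand_in(): hands the job in; it is judged then, once.
Trained networks look in the newest picture that a camera, given by its name, has taken for a name from the list of things; names that differ only in an ending like _2 or _b are one class to them, and where a whole thing is asked for, a point or a joint stands for the part that bears it (a point fixed in the world has none). Each returns a list of dicts, best first, with "conf" (0 to 1); they miss things now and then, are a little off and sometimes report something else, mostly with a low value. They report only what shows in the picture. A call takes as long as a camera call.
- masks_of(camera, label): "pixels" (384x512 bool, what is visible of it) and "at" ([column, row] in pixels, amid what is visible of it).
- pinpoint(camera, label): "at" ([column, row] in pixels: a listed point, or the origin of a listed thing).
The state is a dict: "time": time; "joint_pos": joint angles; "qd": joint speeds; "joint_efforts": joint torques, N m; "tool_pos": TCP position; "tcp_rot": TCP orientation; "ft_force": force on the tool from outside, world axes, zero at the start; "wrist_torque": the same for the moment, N m; "finger_gap": finger opening in mm; "grip_force": force on a finger pad.
Only numpy, scipy, OpenCV 4.12 (cv2) and the standard library are available. Lean on these libraries where they do the work, as an engineer would, in place of code of your own. Each camera call takes 0.05 s, during which the arm holds its last target. There are 200 camera calls.

TASK

The valet tray is to hold one cufflink box, one collar-stay case and one tie bar tray, one to a bay, and its middle bay is already filled: of the three things lying in front of the tray, slide the two that are still missing into the empty bays, far enough that nothing sticks out at the front. Leave the one that would be a duplicate where it lies, along with the one already in the tray and the spares beside it. Keep everything flat on the ledge rather than picking it up, and do not disturb the ring dome or the clothes brush.

Things in the scene. Friction and masses are not known exactly. Their poses are not given: they have to be found in the camera images.
- valet_tray: Dark wooden valet tray, fixed on a level oak ledge 30 mm above the work surface. Three bays side by side along its y, open on top and at the front (its -x side), each 96 mm wide, 132 mm deep; walls and back 6 mm thick, 30 mm high; open front at x = -66 mm. Floor flush with the ledge: no step. Origin: floor centre of the middle bay, the one already filled.
- left_bay (a point): Floor centre of the tray's left bay (tray y = +102 mm), empty at the start; axes as the tray's: x runs into the bay, 66 mm from here to the front and to the back wall.
- right_bay (a point): Floor centre of the tray's right bay (tray y = -102 mm), empty at the start; axes as the tray's.
- cufflink_box_a: Chrome cufflink box with a spring clip on its front, square, 74 x 74 mm, 40 mm high, about 260 g. This is the one lying on the ledge in front of the tray (left, middle or right; its place varies), its length pointing roughly into the tray. It slides freely on the ledge. Origin: centre of its underside, so at ledge height.
- cufflink_box_b: A second, identical cufflink box: it either stands in the tray's middle bay or is a spare lying beside the tray, left or right. Origin: centre of its underside.
- stay_case_a: Flat white plastic collar-stay case with stay shapes pressed in its lid, 105 mm long (its x) x 70 mm wide (its y), 20 mm high, about 140 g. This is the one lying on the ledge in front of the tray (left, middle or right; its place varies), its length pointing roughly into the tray. It slides freely on the ledge. Origin: centre of its underside, so at ledge height.
- stay_case_b: A second, identical stay case: it either stands in the tray's middle bay or is a spare lying beside the tray, left or right. Origin: centre of its underside.
- tiebar_tray_a: Long narrow black acrylic tray of tie bars, 120 mm long (its x) x 52 mm wide (its y), 24 mm high, about 180 g. This is the one lying on the ledge in front of the tray (left, middle or right; its place varies), its length pointing roughly into the tray. It slides freely on the ledge. Origin: centre of its underside, so at ledge height.
- tiebar_tray_b: A second, identical tie bar tray: it either stands in the tray's middle bay or is a spare lying beside the tray, left or right. Origin: centre of its underside.
- ring_dome: Bystander: ceramic ring dish under a glass dome, 112 mm across, 114 mm high, loose, out to the left of the tray. Origin: centre of its underside.
- brush: Bystander: wooden clothes brush, 150 x 50 mm, 40 mm high, loose, out to the right of the tray. Origin: centre of its underside.

How it is judged (in metres and radians):
At the end, for the whole second after the job is handed in: The two missing types lie in the left and right bays (either way round), flat, at rest, at most 3 mm sticking out at the front; the duplicate in front, the one in the middle bay and the spares are within 20 mm of where they started (((horizontal distance between cufflink_box_b and valet_tray below 0.05 m and distance of cufflink_box_a from where it was at the start of the episode below 0.02 m) or (horizontal distance between cufflink_box_b and valet_tray above 0.15 m and x of cufflink_box_a in the frame of valet_tray between -0.032 and 0.032 m and z of cufflink_box_a in the frame of valet_tray below 0.006 m and y of cufflink_box_a in the frame of valet_tray between -0.132 and 0.132 m and (y of cufflink_box_a in the frame of valet_tray above 0.072 m or y of cufflink_box_a in the frame of valet_tray below -0.072 m))) and distance of each of cufflink_box_b, stay_case_b, tiebar_tray_b from where it was at the start of the episode below 0.02 m and ((horizontal distance between stay_case_b and valet_tray below 0.05 m and distance of stay_case_a from where it was at the start of the episode below 0.02 m) or (horizontal distance between stay_case_b and valet_tray above 0.15 m and x of stay_case_a in the frame of valet_tray between -0.0165 and 0.0165 m and z of stay_case_a in the frame of valet_tray below 0.006 m and y of stay_case_a in the frame of valet_tray between -0.132 and 0.132 m and (y of stay_case_a in the frame of valet_tray above 0.072 m or y of stay_case_a in the frame of valet_tray below -0.072 m))) and ((horizontal distance between tiebar_tray_b and valet_tray below 0.05 m and distance of tiebar_tray_a from where it was at the start of the episode below 0.02 m) or (horizontal distance between tiebar_tray_b and valet_tray above 0.15 m and x of tiebar_tray_a in the frame of valet_tray between -0.009 and 0.009 m and z of tiebar_tray_a in the frame of valet_tray below 0.006 m and y of tiebar_tray_a in the frame of valet_tray between -0.132 and 0.132 m and (y of tiebar_tray_a in the frame of valet_tray above 0.072 m or y of tiebar_tray_a in the frame of valet_tray below -0.072 m))) and linear speed of each of cufflink_box_a, stay_case_a, tiebar_tray_a below 0.02 m/s); the robot touches nothing.
It fails at once if a bystander (ring dome or brush) is shifted more than 15 mm (distance of any of ring_dome, brush from where it was at the start of the episode above 0.015 m).
It fails at once if a box, case or tie bar tray is lifted more than 12 mm off the ledge (z of any of cufflink_box_a, stay_case_a, tiebar_tray_a, cufflink_box_b, stay_case_b, tiebar_tray_b in the frame of valet_tray above 0.012 m).
It fails at once if a box, case or tie bar tray is tipped more than 0.3 rad (angle between any of cufflink_box_a, stay_case_a, tiebar_tray_a, cufflink_box_b, stay_case_b, tiebar_tray_b's own z axis and vertical above 0.3 rad).
It also fails if it takes over 72 s, if anything falls off the work surface, if the arm or the gripper's body presses on something with over 40 N, if the wrist force passes 120 N, or if a joint passes its speed limit or range.

## Working session

There is one attempt and no reset: what is moved stays moved. The work goes in short steps, Python scripts to look and compute and a tool call to move; the robot and the scene stay as the last step left them, time stands still between calls to the robot, and variables do not carry over. Pictures are saved under pics/ and viewed, at most 10 in all, crops included, and the job is handed in when it is done.

Besides the shell and the picture viewer there is one more tool, called after "Call:" in YAML: its name, and indented under it one key for each argument. step_arm: Moves the arm, as the interface text tells. Its arguments: {"type":"object","properties":{"targets":{"type":"array","items":{"type":"object","properties":{"angular":{"type":"array","items":{"type":"number","minimum":-1,"maximum":1}},"dp":{"type":"array","items":{"type":"number","minimum":-1,"maximum":1}},"fingers":{"type":"number"}}}},"newtons":{"type":"number"}},"required":["targets"]}

```bash
mkdir -p pics; ls; python3 - <<'E'
from bench import *
import cv2
s=sense();print(s['tool_pos'],s['tcp_rot'],s['time'])
for n in('top','scene'):
    cv2.imwrite(f'pics/{n}0.png',snapshot(n)); p=camera_params(n); print(n,p)
E
```

```text
pics
[164.32017284 576.47380193 230.22038807] [-1.79890700e+02 -9.94666699e-03  1.64085218e+02] 0.0
top {'vfov': 53.33896586452318, 'cx': 250.47695597989136, 'cy': 188.7531669483, 'D': array([-0.06182259,  0.        ,  0.        ,  0.        ,  0.        ]), 'R': array([[-0.07438735, -0.99719499, -0.00828692],
       [-0.97442446,  0.07445071, -0.21202374],
       [ 0.21204598, -0.0076969 , -0.97722938]]), 't': array([  37.93044602,  573.7697599 , 1126.77224316])}
scene {'vfov': 49.98307926400975, 'cx': 254.5253001978465, 'cy': 197.3468450754347, 'D': array([-0.04557866,  0.        ,  0.        ,  0.        ,  0.        ]), 'R': array([[-0.54106439,  0.84084553,  0.01510338],
       [ 0.44939364,  0.30426108, -0.83992295],
       [-0.71084083, -0.44766504, -0.54249547]]), 't': array([ 305.66320094, -204.33815426, 1549.19359547])}
```

View pics/top0.png

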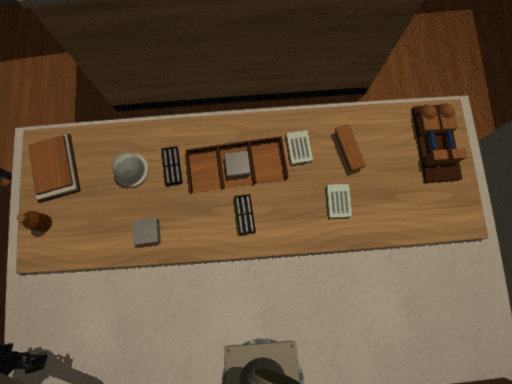

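View pics/scene0.png

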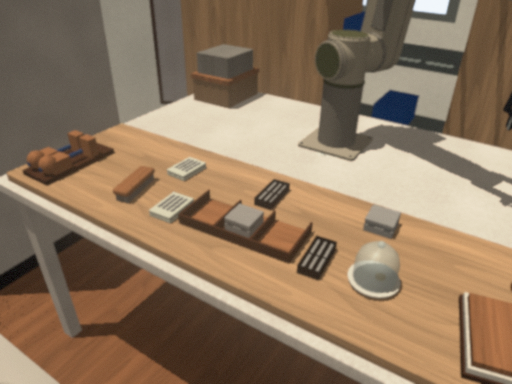

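The middle bay holds a cufflink box. So the tie bar tray at front middle (245,214) and the stay case at front right (339,201) are missing. The cufflink box at (146,232) is the duplicate and stays put.

```bash
cat > h.py <<'E'
from bench import *
import cv2, numpy as np
def world(n,px,z):
    p=camera_params(n); f=192/np.tan(np.radians(p['vfov']/2))
    K=np.array([[f,0,p['cx']],[0,f,p['cy']],[0,0,1]])
    u=cv2.undistortPoints(np.array(px,float).reshape(-1,1,2),K,p['D']).reshape(-1,2)
    d=np.c_[u,np.ones(len(u))]@p['R']; c=-p['R'].T@p['t']
    return (c+d*((z-c[2])/d[:,2])[:,None])[:,:2]
def rect(n,m,z):
    c=max(cv2.findContours(m['pixels'].astype(np.uint8),0,1)[0],key=cv2.contourArea)
    (x,y),wh,a=cv2.minAreaRect(world(n,c.reshape(-1,2),z).astype(np.float32))
    cm=world(n,np.argwhere(m['pixels'])[:,::-1].mean(0),z)[0]
    return np.round([x,y,*wh,a,*cm],1)
H=dict(stay_case_a=20,tiebar_tray_a=24,cufflink_box_a=40,valet_tray=30,brush=40)
E
python3 - <<'E'
from h import *
snapshot('top')
for l in H:
    for m in masks_of('top',l):
        if m['conf']>.3: print(l,round(m['conf'],2),np.round(m['at']),rect('top',m,30+H[l]))
for l in ('left_bay','right_bay','valet_tray','stay_case_a','tiebar_tray_a','cufflink_box_a'):
    for m in pinpoint('top',l):
        if m['conf']>.3: print(l,round(m['conf'],2),np.round(m['at'],1),world('top',m['at'],30))
# tray outline
cv2.imwrite('pics/top_crop.png',cv2.resize(snapshot('top')[120:260,120:370],None,fx=3,fy=3,interpolation=2))
E
```

```text
stay_case_a 0.69 [341. 199.] [ 519.5 -278.3   74.3  104.9   85.6  518.8 -278. ]
tiebar_tray_a 0.93 [172. 165.] [675.2 241.8 128.3  56.9   4.7 673.5 241.6]
cufflink_box_a 0.87 [146. 232.] [465.4 320.2  76.6  79.4   3.3 465.3 319.9]
cufflink_box_a 0.72 [238. 163.] [657.4  30.9  86.7  75.    5.  656.2  31.2]
valet_tray 0.7 [228. 165.] [661.3  33.3 147.7 315.    4.1 659.3  34.9]
brush 0.6 [352. 150.] [ 682.8 -325.3  144.    53.    14.9  681.4 -326.7]
left_bay 0.55 [204.  168.3] [[660.92693915 139.41719301]]
right_bay 0.76 [269.8 162.3] [[664.62981653 -74.62544598]]
valet_tray 0.97 [237.4 166.9] [[657.2544824   31.19292004]]
stay_case_a 0.92 [296.5 144.9] [[ 717.05593605 -166.97816394]]
stay_case_a 0.83 [340.5 198.4] [[ 528.73855227 -288.84299164]]
stay_case_a 0.42 [345.  149.8] [[ 688.43411234 -323.90699213]]
tiebar_tray_a 0.75 [172.7 164.7] [[680.99408768 240.71440391]]
tiebar_tray_a 0.67 [241.3 211.9] [[509.58288052  28.79944984]]
cufflink_box_a 0.97 [148.2 233.7] [[462.41044043 325.11082883]]
cufflink_box_a 0.74 [237.5 163.3] [[669.30396507  30.05987793]]
```

View pics/top_crop.png

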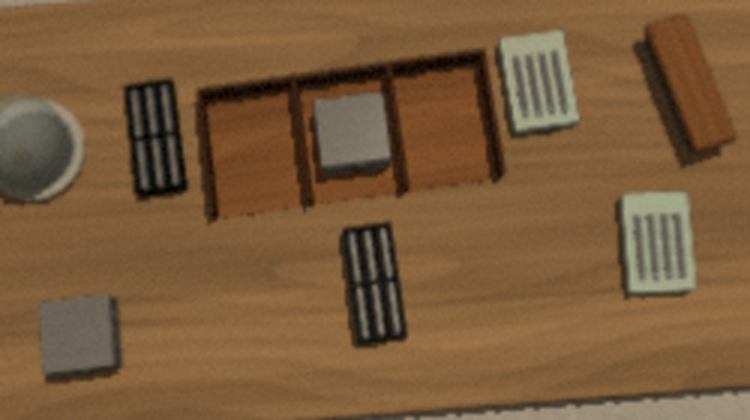

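```bash
python3 - <<'E'
from h import *
f=lambda P,z:world('top',np.array(P)/3+[120-1/3,120-1/3],z).round(1)
print('trayback60',f([(199,92),(485,52)],60).tolist())
print('trayfront30',f([(212,219),(308,207),(404,193),(500,180)],30).tolist())
for n,P,z in(('tie',[(343,229),(389,223),(405,335),(358,342)],54),('stay',[(619,196),(687,193),(693,288),(628,291)],50)):
    c=f(P,z);print(n,c.tolist(),c.mean(0),cv2.minAreaRect(c.astype(np.float32)))
    d=(c[0]+c[1]-c[2]-c[3]);print('yaw',np.degrees(np.arctan2(d[1],d[0])))
E
```

```text
trayback60 [[716.3, 190.7], [737.4, -116.8]]
trayfront30 [[583.8, 187.0], [589.0, 84.1], [596.5, -19.1], [602.9, -122.6]]
tie [[557.5, 47.5], [560.2, -0.6], [442.8, -8.3], [439.3, 40.0]] [499.95  19.65] ((499.9332580566406, 19.586238861083984), (118.43769836425781, 48.424686431884766), 3.6306514739990234)
yaw 3.691385986451275
stay [[571.5, -243.5], [569.2, -315.5], [468.7, -308.8], [470.9, -241.2]] [ 520.075 -277.25 ] ((520.0443725585938, -277.89306640625), (72.03672790527344, 100.66268920898438), 88.17034912109375)
yaw -2.5624970379368834
```

```bash
cat > plan.py <<'E'
import sys,json,numpy as np
# plan.py x y yaw z  targetx y z yaw : dp and turn in tool units
a=list(map(float,sys.argv[1:])); c=np.array(a[:3]);t=np.array(a[4:7]);psi=np.radians(a[3])
X=np.array([np.cos(psi),np.sin(psi),0]);Y=np.array([np.sin(psi),-np.cos(psi),0]);Z=np.array([0,0,-1])
d=t-c;print('dp',np.round([d@X/200,d@Y/200,d@Z/200],3),'ang z',round(-(a[7]-a[3])/180,4))
E
python3 plan.py 164.522 577.008 231.292 164.085 330 480 200 183.7; python3 plan.py 164.522 577.008 231.292 164.085 280 420 200 175; python3 plan.py 280 420 200 175 380 230 200 183.7;python3 plan.py 380 230 200 183.7 460 40 200 183.7
```

```text
dp [-0.929 -0.24   0.156] ang z -0.109
dp [-0.771 -0.597  0.156] ang z -0.0606
dp [-0.581 -0.903  0.   ] ang z -0.0483
dp [-0.338 -0.974  0.   ] ang z -0.0
```

Call:
step_arm:
  targets:
    - {"dp": [-0.19, -0.15, 0.04], "angular": [0, 0, -0.015]}
    - {"dp": [-0.385, -0.3, 0.08], "angular": [0, 0, -0.03]}
    - {"dp": [-0.58, -0.45, 0.12], "angular": [0, 0, -0.045]}
    - {"dp": [-0.77, -0.6, 0.155], "angular": [0, 0, -0.06]}
    - {"dp": [-0.77, -0.6, 0.155], "angular": [0, 0, -0.06]}
    - {"dp": [-0.77, -0.6, 0.155], "angular": [0, 0, -0.06]}
    - {"dp": [-0.77, -0.6, 0.155], "angular": [0, 0, -0.06]}
    - {"dp": [-0.77, -0.6, 0.155], "angular": [0, 0, -0.06]}

```text
validation failed for argument at $.ta...
```

Call:
step_arm:
  targets:
    - {"dp": [-0.145, -0.225, 0], "angular": [0, 0, -0.012]}
    - {"dp": [-0.29, -0.45, 0], "angular": [0, 0, -0.024]}
    - {"dp": [-0.435, -0.675, 0], "angular": [0, 0, -0.036]}
    - {"dp": [-0.58, -0.9, 0], "angular": [0, 0, -0.048]}
    - {"dp": [-0.58, -0.9, 0], "angular": [0, 0, -0.048]}
    - {"dp": [-0.58, -0.9, 0], "angular": [0, 0, -0.048]}
    - {"dp": [-0.58, -0.9, 0], "angular": [0, 0, -0.048]}
    - {"dp": [-0.58, -0.9, 0], "angular": [0, 0, -0.048]}

```text
validation failed for argument at $.ta...
```

Call:
step_arm:
  targets:
    - {"dp": [-0.085, -0.24, 0]}
    - {"dp": [-0.17, -0.485, 0]}
    - {"dp": [-0.255, -0.73, 0]}
    - {"dp": [-0.34, -0.97, 0]}
    - {"dp": [-0.34, -0.97, 0]}
    - {"dp": [-0.34, -0.97, 0]}
    - {"dp": [-0.34, -0.97, 0]}
    - {"dp": [-0.34, -0.97, 0]}

```text
validation failed for argument at $.ta...
```

```bash
python3 - <<'E'
from h import *
s=sense();print(s['time'],s['tool_pos'],s['tcp_rot'],s['joint_pos'],s['finger_gap'],s['ft_force'])
cv2.imwrite('pics/w1.png',snapshot('wrist'))
for l in ('tiebar_tray_a','valet_tray','cufflink_box_b'):
    for m in masks_of('wrist',l):
        if m['conf']>.3: print(l,round(m['conf'],2),np.round(m['at']),rect('wrist',m,30+H.get(l,40)))
for l in ('left_bay','right_bay','valet_tray','tiebar_tray_a'):
    for m in pinpoint('wrist',l): print(l,m['conf'],m['at'],world('wrist',m['at'],30))
E
```

```text
0.75 [164.52751151 577.01638444 231.325199  ] [1.79998454e+02 3.46230035e-04 1.64083287e+02] [ 6.91903538e+01  7.47016459e+00  8.52654525e+01 -2.13387243e-04
  8.72628134e+01 -4.89292283e+00] 85.51794470121034 [ 0.43878225  0.61518142 -0.429541  ]
```

View pics/w1.png

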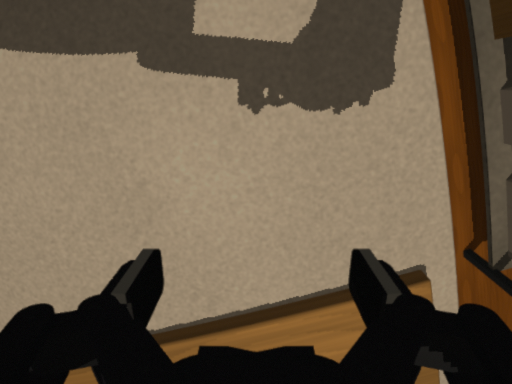

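The call was refused, probably because the rows lacked "fingers", and nothing moved. The wrist picture shows only the work surface and the ledge edge at row ~300.

Call:
step_arm:
  targets:
    - {"dp": [-0.19, -0.15, 0.04], "angular": [0, 0, -0.015], "fingers": 0}
    - {"dp": [-0.385, -0.3, 0.08], "angular": [0, 0, -0.03], "fingers": 0}
    - {"dp": [-0.58, -0.45, 0.12], "angular": [0, 0, -0.045], "fingers": 0}
    - {"dp": [-0.77, -0.6, 0.155], "angular": [0, 0, -0.06], "fingers": 0}
    - {"dp": [-0.77, -0.6, 0.155], "angular": [0, 0, -0.06], "fingers": 0}
    - {"dp": [-0.77, -0.6, 0.155], "angular": [0, 0, -0.06], "fingers": 0}
    - {"dp": [-0.77, -0.6, 0.155], "angular": [0, 0, -0.06], "fingers": 0}
    - {"dp": [-0.77, -0.6, 0.155], "angular": [0, 0, -0.06], "fingers": 0}

```text
time: 2.15
tool_pos: [279.2, 420.1, 200.4]
tcp_rot: [180.0, 0.0, 175.0]
ft_force: [0.6, -0.0, 0.3]
finger_gap: 85.5
grip_force: 0.0
```

Call:
step_arm:
  targets:
    - {"dp": [-0.145, -0.225, 0], "angular": [0, 0, -0.012], "fingers": 0}
    - {"dp": [-0.29, -0.45, 0], "angular": [0, 0, -0.024], "fingers": 0}
    - {"dp": [-0.435, -0.675, 0], "angular": [0, 0, -0.036], "fingers": 0}
    - {"dp": [-0.58, -0.9, 0], "angular": [0, 0, -0.048], "fingers": 0}
    - {"dp": [-0.58, -0.9, 0], "angular": [0, 0, -0.048], "fingers": 0}
    - {"dp": [-0.58, -0.9, 0], "angular": [0, 0, -0.048], "fingers": 0}
    - {"dp": [-0.58, -0.9, 0], "angular": [0, 0, -0.048], "fingers": 0}
    - {"dp": [-0.58, -0.9, 0], "angular": [0, 0, -0.048], "fingers": 0}

```text
time: 3.15
tool_pos: [378.7, 230.8, 200.2]
tcp_rot: [180.0, -0.0, -176.4]
ft_force: [0.6, 0.3, 0.0]
finger_gap: 85.6
grip_force: 0.0
```

Call:
step_arm:
  targets:
    - {"dp": [-0.085, -0.24, 0], "angular": [0, 0, 0], "fingers": 0}
    - {"dp": [-0.17, -0.485, 0], "angular": [0, 0, 0], "fingers": 0}
    - {"dp": [-0.255, -0.73, 0], "angular": [0, 0, 0], "fingers": 0}
    - {"dp": [-0.34, -0.97, 0], "angular": [0, 0, 0], "fingers": 0}
    - {"dp": [-0.34, -0.97, 0], "angular": [0, 0, 0], "fingers": 0}
    - {"dp": [-0.34, -0.97, 0], "angular": [0, 0, 0], "fingers": 0}
    - {"dp": [-0.34, -0.97, 0], "angular": [0, 0, 0], "fingers": 0}
    - {"dp": [-0.34, -0.97, 0], "angular": [0, 0, 0], "fingers": 0}

```text
time: 4.15
tool_pos: [458.7, 41.4, 200.3]
tcp_rot: [180.0, 0.0, -176.4]
ft_force: [0.5, -0.6, -0.6]
finger_gap: 85.0
grip_force: 0.0
```

```bash
python3 - <<'E'
from h import *
s=sense();print(s['time'],s['tool_pos'],s['tcp_rot'],s['joint_pos'])
cv2.imwrite('pics/w2.png',snapshot('wrist'))
for l in ('tiebar_tray_a','valet_tray'):
    for m in masks_of('wrist',l):
        if m['conf']>.3: print(l,round(m['conf'],2),np.round(m['at']),rect('wrist',m,30+H.get(l,40)))
for l in ('left_bay','right_bay','valet_tray','tiebar_tray_a'):
    for m in pinpoint('wrist',l): print(l,m['conf'],m['at'],world('wrist',m['at'],30))
E
```

```text
4.15 [458.7334238   41.37418376 200.30360045] [ 1.79994633e+02  1.95408412e-03 -1.76365530e+02] [-1.23291966e+00 -1.37632572e+01  1.08962827e+02  5.53592448e-03
  8.47989388e+01 -9.48678917e+01]
tiebar_tray_a 0.63 [419. 376.] [690.4 258.   15.7  26.1  88.9 691.1 257.3]
valet_tray 0.75 [277. 314.] [620.8  50.   98.6 236.3   4.1 607.4  55.7]
left_bay 0.7 [322.5, 334.6] [[652.59609159 132.10174023]]
right_bay 0.57 [151.6, 332.7] [[663.72143354 -72.75845736]]
valet_tray 0.26 [151.0, 331.7] [[662.25299879 -73.55319357]]
tiebar_tray_a 0.67 [232.1, 210.7] [[501.13135036  18.06640539]]
```

View pics/w2.png

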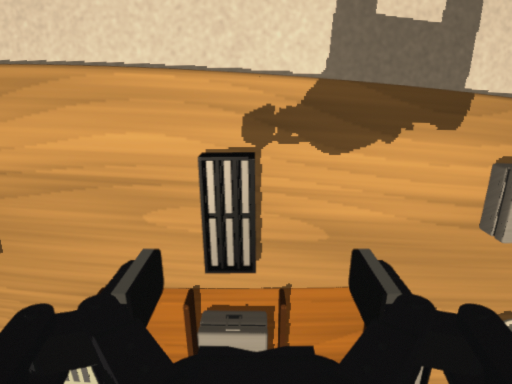

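The wrist picture shows the tie bar tray with corners near (199,154), (255,152), (256,272) and (206,272). The dividers' front ends are near (193,287) and (285,285).

```bash
python3 - <<'E'
from h import *
c=world('wrist',[(199,153),(255,152),(256,272),(206,273)],54);print(c.round(1).tolist(),c.mean(0),cv2.minAreaRect(c.astype(np.float32)))
d=c[2]+c[3]-c[0]-c[1];print(np.degrees(np.arctan2(d[1],d[0])))
print(world('wrist',[(194,287),(285,285)],60),world('wrist',[(165,289),(345,289),(195,289),(285,289)],30))
E
```

```text
[[438.6, -12.6], [434.7, 37.7], [556.9, 46.1], [561.4, -4.6]] [497.91692176  16.66315175] ((498.0625915527344, 16.5789737701416), (123.43820190429688, 50.89276885986328), 3.9232051372528076)
3.8354682582828192
[[574.8643761  -15.81007288]
 [566.5550723   76.03548715]] [[600.29194386 -54.28751801]
 [587.72117939 148.68209172]
 [597.69499366 -20.17052733]
 [591.15722455  80.80255668]]
```

Call:
step_arm:
  targets:
    - {"dp": [0.008, -0.132, 0.1], "angular": [0, 0, 0], "fingers": 0}
    - {"dp": [0.008, -0.132, 0.35], "angular": [0, 0, 0], "fingers": 0}
    - {"dp": [0.008, -0.132, 0.6], "angular": [0, 0, 0], "fingers": 0}
    - {"dp": [0.008, -0.132, 0.8], "angular": [0, 0, 0], "fingers": 0}
    - {"dp": [0.008, -0.132, 0.85], "angular": [0, 0, 0], "fingers": 0}
    - {"dp": [0.008, -0.132, 0.85], "angular": [0, 0, 0], "fingers": 0}
    - {"dp": [0.008, -0.132, 0.85], "angular": [0, 0, 0], "fingers": 0.15}
    - {"dp": [0.008, -0.132, 0.85], "angular": [0, 0, 0], "fingers": 0.3}
  newtons: 20

```text
time: 5.5
tool_pos: [460.5, 13.7, 32.1]
tcp_rot: [-180.0, 0.2, -176.5]
ft_force: [0.3, -0.5, 1.0]
finger_gap: 59.7
grip_force: 0.0
```

Call:
step_arm:
  targets:
    - {"dp": [0, 0, 0], "angular": [0, 0, 0], "fingers": 0.35}
    - {"dp": [0, 0, 0], "angular": [0, 0, 0], "fingers": 0.4}
    - {"dp": [0, 0, 0], "angular": [0, 0, 0], "fingers": 0.45}
    - {"dp": [0, 0, 0], "angular": [0, 0, 0], "fingers": 0.5}
    - {"dp": [0, 0, 0], "angular": [0, 0, 0], "fingers": 0.6}
    - {"dp": [0, 0, 0], "angular": [0, 0, 0], "fingers": 0.6}
    - {"dp": [0, 0, 0], "angular": [0, 0, 0], "fingers": 0.6}
    - {"dp": [0, 0, 0], "angular": [0, 0, 0], "fingers": 0.6}

```text
time: 6.5
tool_pos: [459.7, 13.9, 31.2]
tcp_rot: [-180.0, 0.1, -176.5]
ft_force: [-0.7, 1.0, 6.9]
finger_gap: 51.6
grip_force: 20.6
```

Call:
step_arm:
  targets:
    - {"dp": [0, 0.05, 0], "angular": [0, 0, 0], "fingers": 0.6}
    - {"dp": [0, 0.13, 0], "angular": [0, 0, 0], "fingers": 0.6}
    - {"dp": [0, 0.23, 0], "angular": [0, 0, 0], "fingers": 0.6}
    - {"dp": [0, 0.33, 0], "angular": [0, 0, 0], "fingers": 0.6}
    - {"dp": [0, 0.43, 0], "angular": [0, 0, 0], "fingers": 0.6}
    - {"dp": [0, 0.51, 0], "angular": [0, 0, 0], "fingers": 0.6}
    - {"dp": [0, 0.545, 0], "angular": [0, 0, 0], "fingers": 0.6}
    - {"dp": [0, 0.545, 0], "angular": [0, 0, 0], "fingers": 0.6}

```text
time: 7.5
tool_pos: [453.1, 124.0, 31.2]
tcp_rot: [179.9, 0.1, -176.4]
ft_force: [-0.4, 2.7, 5.2]
finger_gap: 51.7
grip_force: 20.8
```

```bash
python3 - <<'E'
from h import *
s=sense();print(s['time'],s['tool_pos'],s['tcp_rot'])
a=snapshot('wrist'); b=snapshot('top')[120:260,120:370]
cv2.imwrite('pics/c1.png',np.vstack([cv2.resize(b,(536,300),interpolation=2),cv2.resize(a[150:384],(536,245))]))
for cam in('wrist','top'):
  for l in ('left_bay','tiebar_tray_a'):
    for m in pinpoint(cam,l): print(cam,l,m['conf'],m['at'],world(cam,m['at'],30))
E
```

```text
7.5 [453.06532289 124.03513055  31.22888625] [ 1.79940443e+02  1.08376070e-01 -1.76431783e+02]
wrist tiebar_tray_a 0.78 [258.4, 319.6] [[493.17988196 127.43153046]]
top left_bay 0.57 [204.6, 171.8] [[649.07144412 138.0396986 ]]
```

View pics/c1.png

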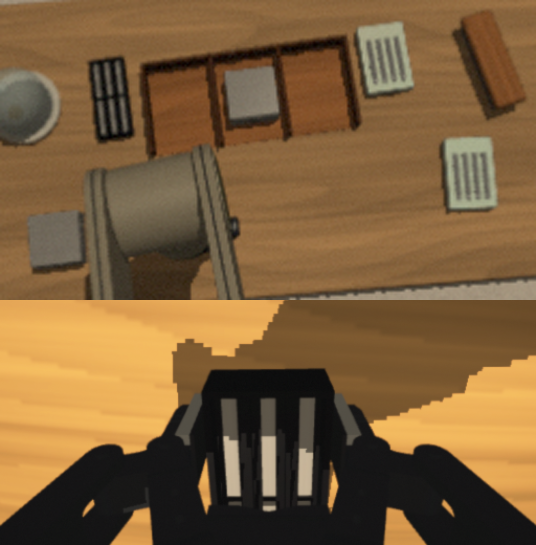

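The tie bar tray is held straight in the fingers at (258,320), lined up with the left bay. The duplicate box is untouched. Sliding in now.

Call:
step_arm:
  targets:
    - {"dp": [-0.05, 0, 0], "angular": [0, 0, 0], "fingers": 0.6}
    - {"dp": [-0.14, 0, 0], "angular": [0, 0, 0], "fingers": 0.6}
    - {"dp": [-0.24, 0, 0], "angular": [0, 0, 0], "fingers": 0.6}
    - {"dp": [-0.34, 0, 0], "angular": [0, 0, 0], "fingers": 0.6}
    - {"dp": [-0.44, 0, 0], "angular": [0, 0, 0], "fingers": 0.6}
    - {"dp": [-0.53, 0, 0], "angular": [0, 0, 0], "fingers": 0.6}
    - {"dp": [-0.58, 0, 0], "angular": [0, 0, 0], "fingers": 0.6}
    - {"dp": [-0.58, 0, 0], "angular": [0, 0, 0], "fingers": 0.6}

```text
time: 8.8
tool_pos: [569.4, 130.4, 31.0]
tcp_rot: [180.0, 0.1, -176.5]
ft_force: [3.2, 0.5, 3.7]
finger_gap: 51.7
grip_force: 22.0
```

```bash
python3 - <<'E'
from h import *
s=sense();print(s['time'],s['tool_pos'],s['ft_force'])
a=snapshot('wrist'); b=snapshot('scene')[130:300,100:420]
cv2.imwrite('pics/c2.png',np.vstack([cv2.resize(b,(560,298),interpolation=2),cv2.resize(a[150:384],(560,256))]))
E
```

```text
8.8 [569.3888215  130.38595643  30.98299509] [3.15855866 0.49346576 3.70027483]
```

View pics/c2.png

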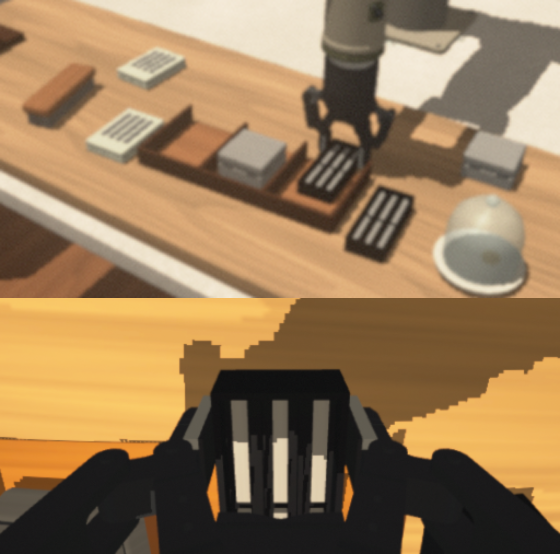

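Call:
step_arm:
  targets:
    - {"dp": [0, 0, 0], "angular": [0, 0, 0], "fingers": 0.22}
    - {"dp": [0, 0, 0], "angular": [0, 0, 0], "fingers": 0.22}
    - {"dp": [0, 0, 0], "angular": [0, 0, 0], "fingers": 0.22}
    - {"dp": [0, 0, -0.01], "angular": [0, 0, 0], "fingers": 0.22}
    - {"dp": [0.08, 0, -0.015], "angular": [0, 0, 0], "fingers": 0.22}
    - {"dp": [0.17, 0, -0.015], "angular": [0, 0, 0], "fingers": 0.22}
    - {"dp": [0.25, 0, -0.015], "angular": [0, 0, 0], "fingers": 0.22}
    - {"dp": [0.26, 0, -0.015], "angular": [0, 0, 0], "fingers": 0.22}

```text
time: 9.9
tool_pos: [515.4, 126.6, 33.2]
tcp_rot: [-180.0, -0.0, -176.5]
ft_force: [0.9, -0.2, 0.6]
finger_gap: 66.6
grip_force: 0.0
```

Call:
step_arm:
  targets:
    - {"dp": [0, 0, 0], "angular": [0, 0, 0], "fingers": 0.55}
    - {"dp": [0, 0, 0], "angular": [0, 0, 0], "fingers": 0.55}
    - {"dp": [0, 0, 0], "angular": [0, 0, 0], "fingers": 0.55}
    - {"dp": [0, 0, 0], "angular": [0, 0, 0], "fingers": 0.55}
    - {"dp": [0, 0, 0], "angular": [0, 0, 0], "fingers": 0.55}
    - {"dp": [0, 0, 0], "angular": [0, 0, 0], "fingers": 0.55}
    - {"dp": [-0.02, 0, 0], "angular": [0, 0, 0], "fingers": 0.55}
    - {"dp": [-0.05, 0, 0], "angular": [0, 0, 0], "fingers": 0.55}

```text
time: 10.9
tool_pos: [526.5, 127.2, 33.3]
tcp_rot: [180.0, 0.0, -176.5]
ft_force: [-0.0, -0.1, -0.4]
finger_gap: 38.4
grip_force: 0.0
```

Call:
step_arm:
  targets:
    - {"dp": [-0.04, 0, 0], "angular": [0, 0, 0], "fingers": 0.55}
    - {"dp": [-0.08, 0, 0], "angular": [0, 0, 0], "fingers": 0.55}
    - {"dp": [-0.12, 0, 0], "angular": [0, 0, 0], "fingers": 0.55}
    - {"dp": [-0.16, 0, 0], "angular": [0, 0, 0], "fingers": 0.55}
    - {"dp": [-0.2, 0, 0], "angular": [0, 0, 0], "fingers": 0.55}
    - {"dp": [-0.24, 0, 0], "angular": [0, 0, 0], "fingers": 0.55}
    - {"dp": [-0.265, 0, 0], "angular": [0, 0, 0], "fingers": 0.55}
    - {"dp": [-0.275, 0, 0], "angular": [0, 0, 0], "fingers": 0.55}

```text
time: 11.9
tool_pos: [581.3, 130.5, 33.3]
tcp_rot: [-180.0, -0.0, -176.5]
ft_force: [-1.7, -1.5, 1.4]
finger_gap: 38.5
grip_force: 0.7
```

```bash
python3 - <<'E'
from h import *
s=sense();print(s['time'],s['tool_pos'],s['ft_force'])
a=snapshot('wrist'); b=snapshot('scene')[150:270,200:360]
cv2.imwrite('pics/c3.png',np.vstack([cv2.resize(b,(448,336),interpolation=2),cv2.resize(a[150:384],(448,205))]))
E
```

```text
11.9 [581.33658819 130.53807016  33.26196902] [-1.74084365 -1.45874451  1.35179824]
```

View pics/c3.png

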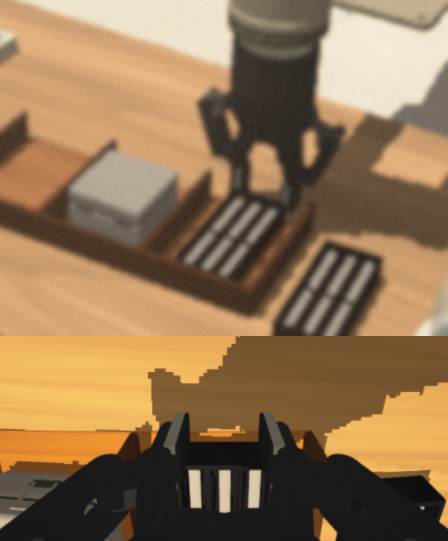

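The tie bar tray is nearly home; its rear edge shows near wrist pixel (256,272). I'll nudge it 4 mm and measure.

Call:
step_arm:
  targets:
    - {"dp": [-0.005, 0, 0], "angular": [0, 0, 0], "fingers": 0.55}
    - {"dp": [-0.01, 0, 0], "angular": [0, 0, 0], "fingers": 0.55}
    - {"dp": [-0.015, 0, 0], "angular": [0, 0, 0], "fingers": 0.55}
    - {"dp": [-0.02, 0, 0], "angular": [0, 0, 0], "fingers": 0.55}
    - {"dp": [-0.02, 0, 0], "angular": [0, 0, 0], "fingers": 0.55}
    - {"dp": [-0.02, 0, 0], "angular": [0, 0, 0], "fingers": 0.55}
    - {"dp": [-0.02, 0, 0], "angular": [0, 0, 0], "fingers": 0.55}
    - {"dp": [-0.02, 0, 0], "angular": [0, 0, 0], "fingers": 0.55}

```text
time: 13.0
tool_pos: [585.2, 130.8, 33.4]
tcp_rot: [-180.0, 0.0, -176.5]
ft_force: [-0.1, -1.1, -0.2]
finger_gap: 38.1
grip_force: 0.0
```

```bash
python3 - <<'E'
from h import *
s=sense();print(s['time'],s['tool_pos'],s['ft_force'])
a=snapshot('wrist')
g=cv2.cvtColor(a,6); print(g[240:300:2,256], g[240:300:2,170],g[240:300:2,345])
print(world('wrist',[(256,r) for r in range(262,288,4)],54)[:,0],world('wrist',[(170,r) for r in range(250,280,4)],30))
E
```

```text
13.0 [585.18216826 130.81820842  33.38600664] [-0.09313329 -1.05881893 -0.17181486]
[ 98  99  98  98  98  96  81  79  85 166 149  83  83  82  82  61  18  18
  16  16  17  16  16  16  16  17  17  17  18  37] [195 195 160  98  98  98  84  77  79  81  80  81  82  81  81  81  80  80
  75  33  27  25  27  26  26  25  26  26  26  27] [ 98  99  99  99  98  93  80  79  80  81  81  81  80  80  97 160 143 138
 119  91  27  27  27  26  25  28  27  26  26  26]
[578.16067198 580.07031775 581.99868344 583.94620935 585.91334934
 587.90057144 589.90835848] [[587.69935946  87.56211945]
 [589.95143395  87.50472786]
 [592.22500225  87.44560283]
 [594.52056732  87.38470897]
 [596.83864725  87.3220094 ]
 [599.17977591  87.25746573]
 [601.54450366  87.19103799]
 [603.93339812  87.12268452]]
```

Call:
step_arm:
  targets:
    - {"dp": [0.1, 0, 0], "angular": [0, 0, 0], "fingers": 0.55}
    - {"dp": [0.2, 0, -0.02], "angular": [0, 0, 0], "fingers": 0.55}
    - {"dp": [0.35, 0, -0.15], "angular": [0, 0, 0], "fingers": 0.3}
    - {"dp": [0.4, -0.15, -0.35], "angular": [0, 0, 0], "fingers": 0}
    - {"dp": [0.4, -0.35, -0.5], "angular": [0, 0, 0], "fingers": 0}
    - {"dp": [0.4, -0.6, -0.6], "angular": [0, 0, 0], "fingers": 0}
    - {"dp": [0.4, -0.85, -0.7], "angular": [0, 0, 0], "fingers": 0}
    - {"dp": [0.4, -1, -0.7], "angular": [0, 0, 0], "fingers": 0}

```text
time: 14.05
tool_pos: [518.8, -76.3, 175.9]
tcp_rot: [-179.9, 0.2, -176.6]
ft_force: [-0.3, 0.4, -0.6]
finger_gap: 85.3
grip_force: 0.0
```

Call:
step_arm:
  targets:
    - {"dp": [0, -0.25, 0], "angular": [0, 0, 0.01], "fingers": 0}
    - {"dp": [0, -0.5, 0], "angular": [0, 0, 0.02], "fingers": 0}
    - {"dp": [0, -0.75, 0], "angular": [0, 0, 0.03], "fingers": 0}
    - {"dp": [0.02, -1, 0], "angular": [0, 0, 0.036], "fingers": 0}
    - {"dp": [0.05, -1, 0], "angular": [0, 0, 0.036], "fingers": 0}
    - {"dp": [0.05, -1, 0], "angular": [0, 0, 0.036], "fingers": 0}
    - {"dp": [0.05, -1, 0], "angular": [0, 0, 0.036], "fingers": 0}
    - {"dp": [0.05, -1, 0], "angular": [0, 0, 0.036], "fingers": 0}

```text
time: 15.05
tool_pos: [520.2, -272.9, 173.4]
tcp_rot: [180.0, 0.0, 177.1]
ft_force: [-1.0, 0.8, 1.1]
finger_gap: 85.5
grip_force: 0.0
```

```bash
python3 - <<'E'
from h import *
s=sense();print(s['time'],s['tool_pos'],s['tcp_rot'],s['joint_pos'],s['finger_gap'])
cv2.imwrite('pics/w4.png',snapshot('wrist'))
for m in masks_of('wrist','stay_case_a'):
    print(round(m['conf'],2),np.round(m['at']),rect('wrist',m,50))
snapshot('top')
for l in('tiebar_tray_a','stay_case_a'):
  for m in masks_of('top',l): print(l,round(m['conf'],2),np.round(m['at']),rect('top',m,30+H[l]))
E
```

```text
15.05 [ 520.17858767 -272.86339176  173.44287231] [1.79997317e+02 1.38910491e-02 1.77133962e+02] [-3.26857867e+01  7.42809550e+00  9.14062744e+01  9.34671623e-03
  8.11549127e+01 -1.19821185e+02] 85.47727492909412
0.88 [338. 329.] [ 678.8 -192.6   80.    44.3    4.8  672.7 -196.7]
0.87 [250. 174.] [ 518.7 -282.5   69.9  105.5   87.7  514.9 -281.6]
tiebar_tray_a 0.72 [202. 169.] [656.5 136.9 123.8  54.4   3.7 656.2 137.1]
tiebar_tray_a 0.56 [248. 161.] [662.7  34.9 148.4 319.7   4.  662.6  19.1]
stay_case_a 0.74 [252. 163.] [663.   34.1 146.1 316.1   4.  662.8  11.8]
stay_case_a 0.66 [347. 210.] [ 492.2 -304.8   28.5   70.4   59.8  493.8 -295.2]
stay_case_a 0.65 [299. 145.] [ 703.4 -172.1  112.3   76.4    2.3  703.2 -171.5]
```

View pics/w4.png

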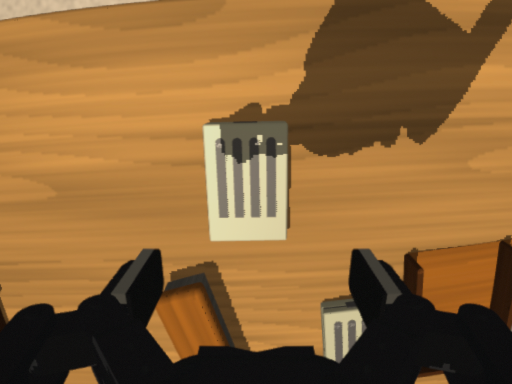

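The wrist picture shows the stay case with corners about (205,125), (288,122), (287,240) and (211,241). It is 70 x 105 mm as expected, centred at about (519,-281).

Call:
step_arm:
  targets:
    - {"dp": [0.164, -0.042, 0.05], "angular": [0, 0, 0], "fingers": 0}
    - {"dp": [0.164, -0.042, 0.25], "angular": [0, 0, 0], "fingers": 0}
    - {"dp": [0.164, -0.042, 0.45], "angular": [0, 0, 0], "fingers": 0}
    - {"dp": [0.164, -0.042, 0.57], "angular": [0, 0, 0], "fingers": 0}
    - {"dp": [0.164, -0.042, 0.65], "angular": [0, 0, 0], "fingers": 0}
    - {"dp": [0.164, -0.042, 0.7], "angular": [0, 0, 0], "fingers": 0}
    - {"dp": [0.164, -0.042, 0.73], "angular": [0, 0, 0], "fingers": 0}
    - {"dp": [0.164, -0.042, 0.73], "angular": [0, 0, 0], "fingers": 0}
  newtons: 20

```text
time: 16.3
tool_pos: [486.8, -280.8, 27.6]
tcp_rot: [-180.0, 0.0, 177.0]
ft_force: [0.8, -0.2, 1.2]
finger_gap: 85.1
grip_force: 0.0
```

Call:
step_arm:
  targets:
    - {"dp": [0, 0, 0], "angular": [0, 0, 0], "fingers": 0.06}
    - {"dp": [0, 0, 0], "angular": [0, 0, 0], "fingers": 0.12}
    - {"dp": [0, 0, 0], "angular": [0, 0, 0], "fingers": 0.18}
    - {"dp": [0, 0, 0], "angular": [0, 0, 0], "fingers": 0.25}
    - {"dp": [0, 0, 0], "angular": [0, 0, 0], "fingers": 0.4}
    - {"dp": [0, 0, 0], "angular": [0, 0, 0], "fingers": 0.4}
    - {"dp": [0, 0, 0], "angular": [0, 0, 0], "fingers": 0.4}
    - {"dp": [0, 0, 0], "angular": [0, 0, 0], "fingers": 0.4}

```text
time: 17.3
tool_pos: [487.0, -280.9, 28.1]
tcp_rot: [-180.0, 0.0, 177.0]
ft_force: [-0.9, 1.6, 5.3]
finger_gap: 69.5
grip_force: 22.2
```

Call:
step_arm:
  targets:
    - {"dp": [0, 0.05, 0], "angular": [0, 0, 0], "fingers": 0.4}
    - {"dp": [0, 0.13, 0], "angular": [0, 0, 0], "fingers": 0.4}
    - {"dp": [0.01, 0.21, 0], "angular": [0, 0, 0], "fingers": 0.4}
    - {"dp": [0.01, 0.29, 0], "angular": [0, 0, 0], "fingers": 0.4}
    - {"dp": [0.02, 0.37, 0], "angular": [0, 0, 0], "fingers": 0.4}
    - {"dp": [0.02, 0.44, 0], "angular": [0, 0, 0], "fingers": 0.4}
    - {"dp": [0.03, 0.5, 0], "angular": [0, 0, 0], "fingers": 0.4}
    - {"dp": [0.03, 0.5, 0], "angular": [0, 0, 0], "fingers": 0.4}

```text
time: 18.3
tool_pos: [486.5, -178.7, 28.1]
tcp_rot: [180.0, 0.1, 177.1]
ft_force: [-0.3, 4.4, 9.2]
finger_gap: 69.5
grip_force: 23.8
```

Call:
step_arm:
  targets:
    - {"dp": [0, 0.05, 0], "angular": [0, 0, -0.006], "fingers": 0.4}
    - {"dp": [0, 0.13, 0], "angular": [0, 0, -0.012], "fingers": 0.4}
    - {"dp": [0, 0.21, 0], "angular": [0, 0, -0.018], "fingers": 0.4}
    - {"dp": [0, 0.29, 0], "angular": [0, 0, -0.024], "fingers": 0.4}
    - {"dp": [0, 0.37, 0], "angular": [0, 0, -0.03], "fingers": 0.4}
    - {"dp": [0, 0.45, 0], "angular": [0, 0, -0.036], "fingers": 0.4}
    - {"dp": [0, 0.5, 0], "angular": [0, 0, -0.036], "fingers": 0.4}
    - {"dp": [0, 0.5, 0], "angular": [0, 0, -0.036], "fingers": 0.4}

```text
time: 19.3
tool_pos: [491.6, -78.9, 28.1]
tcp_rot: [180.0, 0.1, -176.4]
ft_force: [-0.1, 2.9, 8.5]
finger_gap: 69.6
grip_force: 23.8
```

```bash
python3 - <<'E'
from h import *
s=sense();print(s['time'],s['tool_pos'],s['tcp_rot'],s['ft_force'])
p=np.array(s['tool_pos'][:2])-[659.5,33.5];print('tray',p@[.998,.0628],p@[-.0628,.998])
snapshot('wrist')
for l in('stay_case_a','right_bay'):
  for m in pinpoint('wrist',l): print(l,m['conf'],m['at'],world('wrist',m['at'],30))
E
```

```text
19.3 [491.56663894 -78.85351031  28.13712065] [ 1.79966971e+02  9.34276138e-02 -1.76409475e+02] [-0.07529319  2.94891973  8.48716615]
tray -174.6532947858786 -101.58258821659798
stay_case_a 0.62 [260.9, 307.6] [[521.5287445  -74.65584313]]
```

Call:
step_arm:
  targets:
    - {"dp": [-0.04, 0, 0], "angular": [0, 0, 0], "fingers": 0.4}
    - {"dp": [-0.11, 0, 0], "angular": [0, 0, 0], "fingers": 0.4}
    - {"dp": [-0.18, 0, 0], "angular": [0, 0, 0], "fingers": 0.4}
    - {"dp": [-0.25, 0, 0], "angular": [0, 0, 0], "fingers": 0.4}
    - {"dp": [-0.32, 0, 0], "angular": [0, 0, 0], "fingers": 0.4}
    - {"dp": [-0.39, 0, 0], "angular": [0, 0, 0], "fingers": 0.4}
    - {"dp": [-0.44, 0, 0], "angular": [0, 0, 0], "fingers": 0.4}
    - {"dp": [-0.44, 0, 0], "angular": [0, 0, 0], "fingers": 0.4}

```text
time: 20.45
tool_pos: [579.7, -74.0, 28.0]
tcp_rot: [180.0, 0.1, -176.4]
ft_force: [2.6, -0.0, 5.2]
finger_gap: 69.6
grip_force: 23.4
```

Call:
step_arm:
  targets:
    - {"dp": [0, 0, 0], "angular": [0, 0, 0], "fingers": 0.08}
    - {"dp": [0, 0, 0], "angular": [0, 0, 0], "fingers": 0.08}
    - {"dp": [0, 0, 0], "angular": [0, 0, 0], "fingers": 0.08}
    - {"dp": [0, 0, -0.01], "angular": [0, 0, 0], "fingers": 0.08}
    - {"dp": [0.08, 0, -0.015], "angular": [0, 0, 0], "fingers": 0.08}
    - {"dp": [0.16, 0, -0.015], "angular": [0, 0, 0], "fingers": 0.08}
    - {"dp": [0.22, 0, -0.015], "angular": [0, 0, 0], "fingers": 0.08}
    - {"dp": [0.25, 0, -0.015], "angular": [0, 0, 0], "fingers": 0.08}

```text
time: 21.45
tool_pos: [528.3, -78.3, 30.3]
tcp_rot: [180.0, -0.0, -176.5]
ft_force: [0.4, -0.1, -0.1]
finger_gap: 78.5
grip_force: 0.0
```

Call:
step_arm:
  targets:
    - {"dp": [0, 0, -0.01], "angular": [0, 0, 0], "fingers": 0.55}
    - {"dp": [0, 0, -0.015], "angular": [0, 0, 0], "fingers": 0.55}
    - {"dp": [0, 0, -0.015], "angular": [0, 0, 0], "fingers": 0.55}
    - {"dp": [0, 0, -0.015], "angular": [0, 0, 0], "fingers": 0.55}
    - {"dp": [0, 0, -0.015], "angular": [0, 0, 0], "fingers": 0.55}
    - {"dp": [0, 0, -0.015], "angular": [0, 0, 0], "fingers": 0.55}
    - {"dp": [0, 0, -0.015], "angular": [0, 0, 0], "fingers": 0.55}
    - {"dp": [0, 0, -0.015], "angular": [0, 0, 0], "fingers": 0.55}

```text
time: 22.45
tool_pos: [528.9, -78.3, 33.3]
tcp_rot: [180.0, 0.0, -176.5]
ft_force: [-0.0, -0.2, -0.5]
finger_gap: 38.1
grip_force: 0.0
```

Call:
step_arm:
  targets:
    - {"dp": [-0.05, 0, 0], "angular": [0, 0, 0], "fingers": 0.55}
    - {"dp": [-0.1, 0, 0], "angular": [0, 0, 0], "fingers": 0.55}
    - {"dp": [-0.16, 0, 0], "angular": [0, 0, 0], "fingers": 0.55}
    - {"dp": [-0.22, 0, 0], "angular": [0, 0, 0], "fingers": 0.55}
    - {"dp": [-0.28, 0, 0], "angular": [0, 0, 0], "fingers": 0.55}
    - {"dp": [-0.34, 0, 0], "angular": [0, 0, 0], "fingers": 0.55}
    - {"dp": [-0.38, 0, 0], "angular": [0, 0, 0], "fingers": 0.55}
    - {"dp": [-0.4, 0, 0], "angular": [0, 0, 0], "fingers": 0.55}

```text
time: 23.45
tool_pos: [609.2, -73.3, 33.2]
tcp_rot: [180.0, -0.0, -176.5]
ft_force: [-0.5, -0.1, 0.8]
finger_gap: 38.8
grip_force: 0.7
```

Call:
step_arm:
  targets:
    - {"dp": [0, 0, 0], "angular": [0, 0, 0], "fingers": 0.55}
    - {"dp": [0.08, 0, 0], "angular": [0, 0, 0], "fingers": 0.55}
    - {"dp": [0.2, 0, 0], "angular": [0, 0, 0], "fingers": 0.55}
    - {"dp": [0.4, 0, -0.1], "angular": [0, 0, 0], "fingers": 0.55}
    - {"dp": [0.6, 0, -0.3], "angular": [0, 0, 0], "fingers": 0.55}
    - {"dp": [0.8, 0, -0.6], "angular": [0, 0, 0], "fingers": 0.55}
    - {"dp": [0.8, 0, -0.9], "angular": [0, 0, 0], "fingers": 0.55}
    - {"dp": [0.8, 0, -0.9], "angular": [0, 0, 0], "fingers": 0.55}

```text
time: 24.45
tool_pos: [451.4, -84.1, 219.4]
tcp_rot: [-179.8, 0.6, -176.5]
ft_force: [0.3, -0.9, -0.5]
finger_gap: 38.3
grip_force: 0.0
```

```bash
python3 - <<'E'
from h import *
s=sense();print(s['time'],s['tool_pos'],s['ft_force'])
t=snapshot('top')
for l in('tiebar_tray_a','stay_case_a','cufflink_box_a','valet_tray'):
  for m in masks_of('top',l): print(l,round(m['conf'],2),np.round(m['at']),rect('top',m,30+H[l]))
cv2.imwrite('pics/f1.png',np.vstack([cv2.resize(t[120:260,120:370],(536,300),interpolation=2),cv2.resize(snapshot('scene')[130:300,100:420],(536,285),interpolation=2)]))
E
```

```text
24.45 [451.41184328 -84.14422185 219.35897376] [ 0.34782314 -0.85655035 -0.5015635 ]
tiebar_tray_a 0.86 [204. 170.] [656.5 138.1 129.2  56.9   3.7 655.  137.5]
tiebar_tray_a 0.65 [228. 163.] [661.9  34.6 150.5 316.8   4.1 664.9  53.4]
stay_case_a 0.82 [264. 151.] [680.4 -65.7  92.5  70.6   3.9 691.3 -60.8]
stay_case_a 0.64 [300. 146.] [ 704.5 -171.7  110.1   73.     4.6  704.5 -171.9]
cufflink_box_a 0.93 [237. 163.] [655.8  30.7  82.8  74.1   3.4 655.4  30.6]
cufflink_box_a 0.63 [147. 234.] [464.6 322.3  77.1  81.2  89.2 463.7 322. ]
valet_tray 0.69 [227. 163.] [660.4  35.3 150.2 316.2   4.  661.6  51.6]
```

View pics/f1.png

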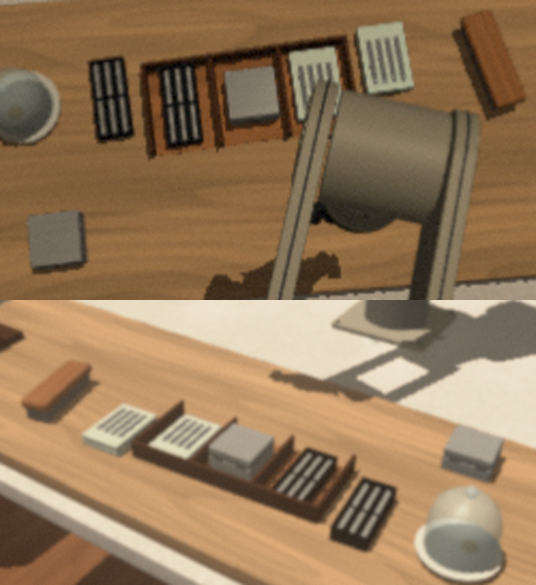

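Both missing things are in their bays: the tie bar tray in the left at about (182,105), and the stay case in the right at about (315,83). Both are well inside the front edge, and the duplicate, spares and bystanders are where they started.

```bash
python3 -c "
from bench import *
print(hand_in())"
```

```text
the job is handed in; nothing more can be done
None
```

The job is handed in: the tie bar tray is in the left bay and the stay case in the right, both inside the front edge by my measurements, and the final pictures show the duplicate cufflink box, the spares, the ring dome and the brush where they started; no verdict came back.

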